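# Register a bar blank in the locating fixture and key its hold-down on

## Task

Lay the tanged steel bar flat on the bed of the aluminium fixture, with its tang pointing away from the end stop, and push it home so that its long side touches both back stops and its square end touches the end stop. Then put the hold-down on the keyed post, fully down on the boss, with its tongue over the bar, and let go; the bar must still be home against all the stops. Leave the two vials and the brass weight standing where they are.

Things in the scene. Friction and masses are not known exactly. Their poses are not given: they have to be found in the camera images.
- fixture: Locating fixture fixed to the middle of the bench: aluminium bed 130 (x) x 180 (y) x 10 mm with three 8 mm high steel stops (see stop_corner) and a keyed post behind them (see post_seat). Origin: centre of its underside; z up, x to the back, y to the left at yaw 0. With the bar home, the bar's frame is parallel to this one, its origin at x -11, y +5, z +10 mm.
- stop_corner (a point): Point on the bed's top (10 mm above the bench) where the planes of the stop faces meet, at fixture x +5, y +70 mm; axes as the fixture's; no material there. Two back stops, 28 long, 14 thick, centred at fixture y +45 and -20, faces at x +5 looking to -x. One end stop, 20 wide, 14 thick, centred at fixture x -11, face at y +70 looking to -y. All rise 8 mm above the bed.
- post_seat (a point): Centre of the top of the round boss (diameter 26, 26 mm above the bed, 36 above the bench), at fixture x +45, y +12.5 mm, axes as the fixture's. The hold-down's underside rests here. On the boss stands the rectangular key, 10 (x) x 16 (y) mm, 18 mm high, tapered over its top 5 mm.
- bar: Steel bar blank, loose, 0.2 to 0.4 kg, flat on the bench left or right of the fixture. 130 mm long in its y, 24 thick. Origin: centre of its underside. Body 32 wide (x) from y -45 to +65, square cut at +y; tang 16 wide from y -65 to -45 mm. Home, its +x side touches the back stops and its +y end the end stop. A few newtons slide it on the bed.
- bar_heel (a point): Lower edge corner of the bar at its +x side and square +y end (bar frame x = +16, y = +65, z = 0 mm). Home, it coincides with stop_corner.
- bar_shoulder (a point): Lower edge corner of the bar's wide body at its +x side next to the tang (bar frame x = +16, y = -45, z = 0 mm).
- hold_down: Dark steel hold-down, 0.14 kg, flat on the bench on the other side. Hub 36 (x) x 34 (y) x 26 high with through bore 12 (x) x 18 (y), lower mouth bevelled 1.5; tongue 18 wide, 10 thick, flush with the underside, from hub to x -57 mm. Origin: bore axis, underside. Grip the hub across its y faces. It fits the key (2 mm play in all) only at the fixture's yaw, or half a turn off: wrong.
- tongue_tip (a point): Middle of the lower edge of the tongue's end (hold-down x -57, y 0, z 0 mm). With the hold-down properly on, the tongue crosses 2 mm above the bar and this point lies at x -17, y -57.5, z +26 mm in the frame of stop_corner.
- vial_a: Glass vial with black cap, diameter 27, 56 mm high, stands near the bar on its -x side (about 42 to 52 mm from its centre line, 20 to 50 mm along its +y). Origin: centre of its underside. Bystander.
- brass_weight: Small brass weight, diameter 25, 30 mm high, stands near the bar on its +x side (about 42 to 52 mm from its centre line, 50 to 75 mm along its -y). Origin: centre of its underside. Bystander.
- vial_b: Glass vial with black cap, diameter 27, 56 mm high, stands near the hub of the hold-down, 50 to 65 mm from the bore's axis on its +x side. Origin: centre of its underside. Bystander.
- brown_bottle: Brown glass bottle with white cap, diameter 56, 114 mm high, behind and to the right of the fixture; does not move. Origin: centre of its underside. Obstacle.
- white_jar: White sample jar with green lid, diameter 52, 67 mm high, at the far left; does not move. Origin: centre of its underside. Obstacle.
- tape_roll: Roll of grey tape stuck flat to the bench in front of the fixture, diameter 72, 19 mm high; does not move. Origin: centre of its underside. Obstacle.

How it is judged:
By the outcome, as a careful person would: the job done as asked, in the order asked, and still so for the second after the job is handed in, with the robot touching nothing.
It also fails if it takes over 64 s, if anything falls off the work surface, if the arm or the gripper's body presses on something with over 40 N, if the wrist force passes 120 N, or if a joint passes its speed limit or range.

## Robot

A 7-joint arm with a two-finger parallel gripper is mounted at the origin on a cart in front of the work surface, level with it; the furniture and walls round the work are solid. World frame = base frame: x ahead of the robot, y to its left, z up, the work surface at z = 0. Lengths are in m, angles in rad, forces in N, time in s.
With the tool pointing down it reaches from about 0.4 to 0.875 m from the base axis. Payload 19.3 kg.
Tool frame: the origin (TCP) lies at the very end of the fingers, on their centre line; the grasp point (between the pads) lies 19 mm behind it; z points along the fingers, y is the line along which they close (so a half turn about z gives the same grasp; the last joint's range is limited). The gripper opens to 85 mm and grips with 20 to 120 N. Pads are 22 mm wide; open, the fingers measure 114 mm over their backs; the gripper's body (76 mm by 85 mm) begins 54 mm behind the grasp point. The pads swing forward as they close: fully open they stand 13 mm farther back than shut.
Start: joints at [-1.41, 0.521, -0.036, 1.599, 0.021, 1.021, -0.113], TCP at [0.143, 0.608, 0.231] pointing down, gripper open.
Joint ranges: [-2.91, 2.91], [-0.3, 2.13], [-1.5, 1.42], [0.17, 2.43], [-1.26, 4.41], [0.16, 1.93], [-2.52, 2.52]. Speed limits (rad/s): [1.89, 1.89, 2.39, 2.39, 3.01, 3.01, 3.01].

## Interface

Orientations are given as [roll, pitch, yaw] about the fixed x, y, z axes, in that order (R = Rz(yaw) Ry(pitch) Rx(roll)).
In Python, from workcell import bot gives the robot as it stands. The module is installed in compiled form; this text tells all that it offers.
- The arm moves only by the tool apply_moves, never from a script. Its arguments are lists of equal length, an entry for each row: "claw": the finger opening in m, from 0 to 0.0854; "xyz": the shift along the tool's x, y, z in m, a list of three; "twist": the turn, a rotation vector about the tool's x, y, z in rad, a list of three. A call has 1 to 20 rows; each row shifts and turns the commanded pose from where the row before left it, along the tool's axes as they then stand; what a row does not reach is not made up. A row lasts 1/10 s, in which the tool goes at most 50 mm and 8.59 degrees, less where a joint would pass 70% of its speed; a pose out of reach is approached as far as the arm can. A call with a gripper value outside its range is refused whole. The fingers move at their own pace and stop on an object; "force" is the grip in N (left out, the last holds). Time passes only in rows, so rows that do not move let the fingers close. It gives the time, the measured TCP pose, the force, the opening and the grip force at its end, in the units of the state.
- bot.observe(): the state, without advancing time (a new reading comes with each control period).
- bot.grab_frame(name): name is "scene" or "top"; returns a dict with "img" (384x512x3 uint8, red, green, blue), "vfov" (degrees; the focal length in pixels is half the picture's height over the tangent of half this angle, whatever the lens; pixels are square), "cx", "cy" (the principal point, pixels), "view" (4x4, takes a point from world to camera coordinates). Camera axes: x right, y up, looking along -z (the intrinsics and any distortion apply to the point x, -y, -z); pixel columns grow to the right and rows downward; lengths in m; the calibration is good to about 2 mm. A picture is of the moment at which its call begins. There is no depth.
- bot.job_done(): hands the job in; it is judged then, once.
Trained networks look in the newest picture that a camera, given by its name, has taken for a name from the list of things; names that differ only in an ending like _2 or _b are one class to them, and where a whole thing is asked for, a point or a joint stands for the part that bears it (a point fixed in the world has none). Each returns a list of dicts, best first, with "score" (0 to 1); they miss things now and then, are a little off and sometimes report something else, mostly with a low value. They report only what shows in the picture. A call takes as long as a camera call.
- bot.find_in(camera, query): "position" ([x, y, z] in m, in world coordinates, good to about 4 mm: the middle of the surface that is visible of it).
The state is a dict: "clock": time; "qpos": joint angles; "qd": joint speeds; "joint_efforts": joint torques, N m; "position": TCP position; "tool_rot": TCP orientation; "force": force on the tool from outside, world axes, zero at the start; "moment": the same for the moment, N m; "grip_width": finger opening in m; "finger_force": force on a finger pad.
Only numpy, scipy, OpenCV 4.12 (cv2) and the standard library are available. Lean on these libraries where they do the work, as an engineer would, in place of code of your own. Each camera call takes 0.05 s, during which the arm holds its last target. There are 200 camera calls.

## Working session

There is one attempt and no reset: what is moved stays moved. The work goes in short steps, Python scripts to look and compute and a tool call to move; the robot and the scene stay as the last step left them, time stands still between calls to the robot, and variables do not carry over. Pictures are saved under pics/ and viewed, at most 10 in all, crops included, and the job is handed in when it is done.

Besides the shell and the picture viewer there is one more tool, called by a JSON object that holds its "fn" and its "kwargs", one argument or row to a line. apply_moves: Moves the arm, as the interface text tells. Its arguments: {"type":"object","properties":{"claw":{"type":"array"},"xyz":{"type":"array"},"twist":{"type":"array"},"force":{"type":"number"}},"required":["claw","xyz","twist"]}

```bash
mkdir -p pics; cat > h.py <<'E'
from workcell import bot
import numpy as np, cv2
def proj(f,P):
    P=np.atleast_2d(P); c=(f['view']@np.c_[P,np.ones(len(P))].T)[:3].T
    F=f['img'].shape[0]/2/np.tan(np.radians(f['vfov'])/2)
    return np.c_[f['cx']+F*c[:,0]/-c[:,2], f['cy']-F*c[:,1]/-c[:,2]]
def unproj(f,uv,z):
    F=f['img'].shape[0]/2/np.tan(np.radians(f['vfov'])/2); uv=np.atleast_2d(uv)
    d=np.c_[(uv[:,0]-f['cx'])/F,-(uv[:,1]-f['cy'])/F,-np.ones(len(uv))]
    V=np.linalg.inv(f['view']); d=d@V[:3,:3].T; o=V[:3,3]
    return o+d*((z-o[2])/d[:,2])[:,None]
def save(f,n): cv2.imwrite('pics/'+n,f['img'][:,:,::-1])
E
python3 - <<'E'
from h import *
np.set_printoptions(precision=4,suppress=True)
for c in ('top','scene'):
    f=bot.grab_frame(c); save(f,c+'0.png'); print(c,{k:v for k,v in f.items() if k not in('img','view')}); print(np.linalg.inv(f['view']))
    for q in ['fixture','stop_corner','post_seat','bar','bar_heel','bar_shoulder','hold_down','tongue_tip','vial_a','brass_weight','brown_bottle','white_jar','tape_roll']:
        for r in bot.find_in(c,q)[:2]: print(q,np.round(r['position'],4),round(r['score'],2))
s=bot.observe(); print(s)
E
```

```text
top {'vfov': 44.993106340610545, 'cx': 254.01195785886478, 'cy': 192.15779394041132}
[[ 0.001   0.9972 -0.075   0.4476]
 [-1.      0.0016  0.007   0.055 ]
 [ 0.0071  0.075   0.9972  1.4402]
 [ 0.      0.      0.      1.    ]]
fixture [ 0.5778 -0.0177  0.0102] 0.82
stop_corner [ 0.5756 -0.0179  0.0068] 0.73
post_seat [ 0.582  -0.0183  0.0129] 0.72
post_seat [ 0.6664 -0.2043  0.0802] 0.42
bar [ 0.4739 -0.2441  0.0269] 0.78
bar_shoulder [ 0.4739 -0.2436  0.0268] 0.88
hold_down [0.4621 0.2159 0.0244] 0.48
tongue_tip [0.4587 0.22   0.027 ] 0.51
tongue_tip [ 0.5773 -0.0199  0.0086] 0.18
vial_a [ 0.4197 -0.2559  0.0524] 0.6
brass_weight [ 0.5592 -0.2554  0.02  ] 0.45
brown_bottle [ 0.6653 -0.2018  0.0768] 0.87
white_jar [0.4552 0.3835 0.0683] 0.82
tape_roll [ 0.4371 -0.0188  0.0233] 0.58
scene {'vfov': 46.514816318890794, 'cx': 254.88118936017347, 'cy': 189.40292788416644}
[[ 0.8406  0.3318 -0.428   0.0396]
 [-0.5414  0.4921 -0.6817 -0.7742]
 [-0.0156  0.8048  0.5933  0.7983]
 [ 0.      0.      0.      1.    ]]
fixture [ 0.5727 -0.0248  0.0138] 0.62
stop_corner [ 0.5769 -0.0217  0.0105] 0.6
[... 406 characters left out ...]
8 -0.2551  0.0212] 0.68
brown_bottle [ 0.6601 -0.2285  0.0632] 0.95
white_jar [0.4441 0.378  0.0471] 0.75
tape_roll [ 0.4329 -0.0215  0.0167] 0.57
tape_roll [ 0.4787 -0.255   0.0214] 0.41
{'clock': 1.4, 'qpos': array([-1.4102,  0.5214, -0.0363,  1.5995,  0.0212,  1.0211, -0.1128]), 'qd': array([ 0.0011, -0.0006,  0.    , -0.0005,  0.0001, -0.0018,  0.001 ]), 'joint_efforts': array([  0.0002, -92.6834,   1.9781, -37.0238,   0.018 ,   0.0021,
        -0.    ]), 'position': array([0.143 , 0.6084, 0.2313]), 'tool_rot': array([ 3.1416, -0.    ,  2.9108]), 'force': array([-0.5242,  0.5178, -0.3352]), 'moment': array([0.0116, 0.0435, 0.0394]), 'finger_force': 0.0, 'grip_width': 0.08525559565134265}
```

```bash
python3 - <<'E'
import cv2
a=cv2.imread('pics/top0.png'); cv2.imwrite('pics/top0b.png',cv2.resize(a,(800,600),interpolation=cv2.INTER_CUBIC))
a=cv2.imread('pics/scene0.png'); cv2.imwrite('pics/scene0b.png',cv2.resize(a,(800,600),interpolation=cv2.INTER_CUBIC))
E
```

```text
(no output)
```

View pics/top0b.png

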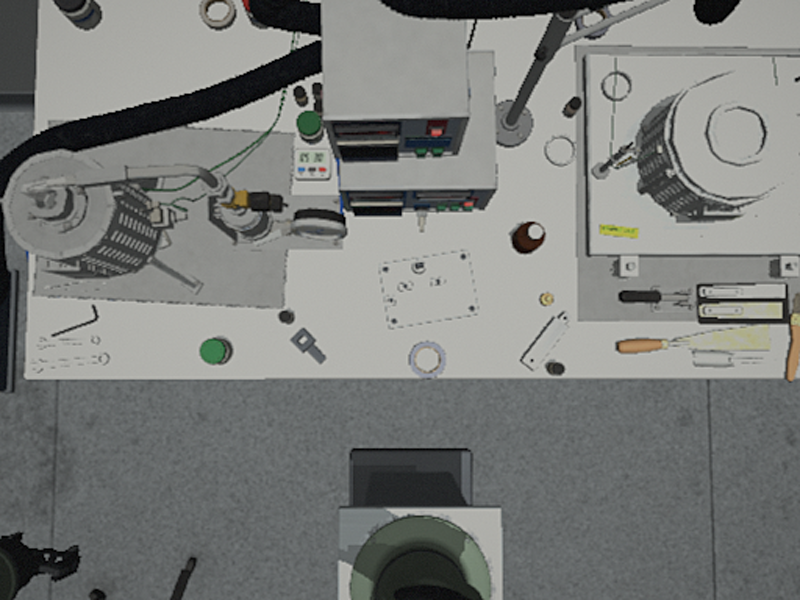

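View pics/scene0b.png

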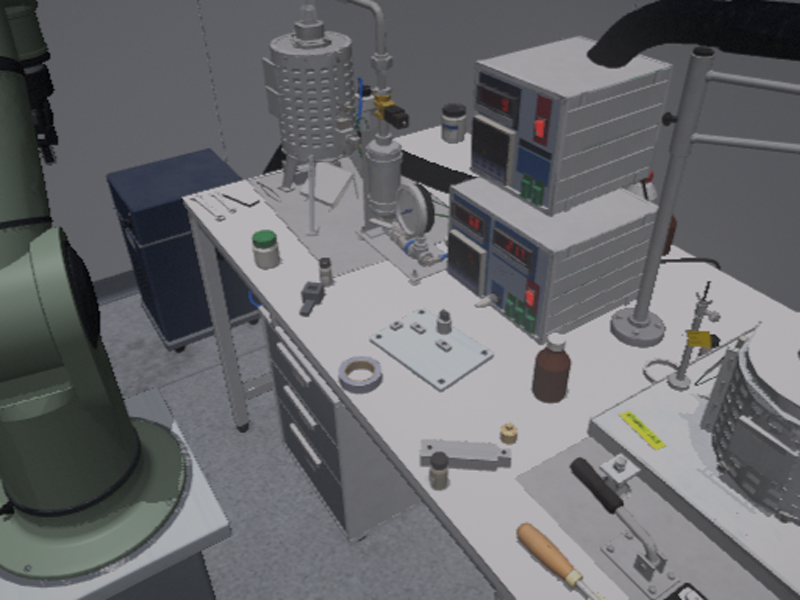

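```bash
python3 - <<'E'
import cv2,numpy as np
a=cv2.imread('pics/top0.png');b=cv2.imread('pics/scene0.png')
# crops (u0,v0,size 40x40 top; etc)
def crop(im,u,v,w,h,s): return cv2.resize(im[v:v+h,u:u+w],(w*s,h*s),interpolation=cv2.INTER_NEAREST)
T=[crop(a,330,184,40,58,5),crop(a,176,190,40,58,5),crop(a,238,154,76,58,5)]
S=[crop(b,262,270,76,50,5),crop(b,186,160,34,50,5),crop(b,234,194,86,56,4)]
print([x.shape for x in T+S])
H=np.zeros((300,800,3),np.uint8);G=H.copy();x=0
for t in T: H[:t.shape[0],x:x+t.shape[1]]=t[:,:800-x];x+=t.shape[1]+5
x=0
for t in S:
    w=min(t.shape[1],800-x);G[:t.shape[0],x:x+w]=t[:,:w];x+=t.shape[1]+5
cv2.imwrite('pics/mos.png',np.vstack([H,G]))
E
```

```text
[(290, 200, 3), (290, 200, 3), (290, 380, 3), (250, 380, 3), (250, 170, 3), (224, 344, 3)]
```

View pics/mos.png

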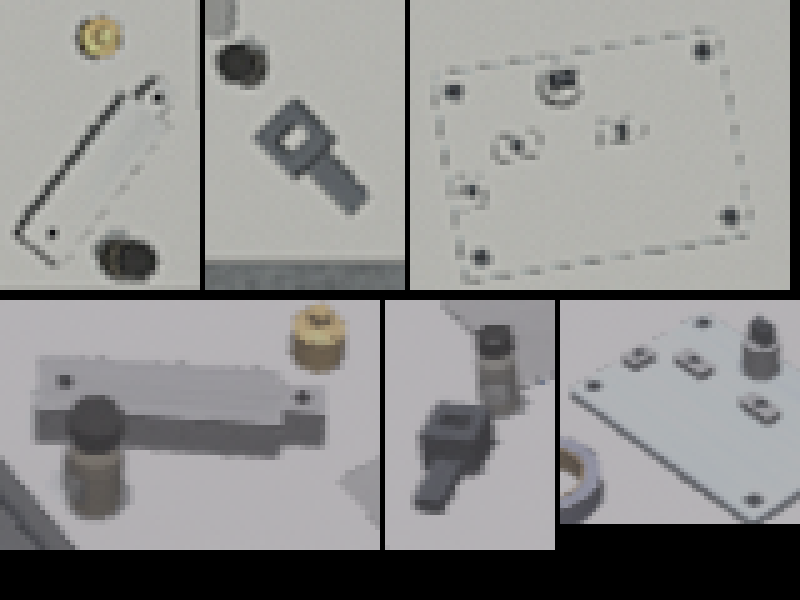

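```bash
cat > fit.py <<'E'
from h import *
from scipy.optimize import least_squares
np.set_printoptions(precision=4,suppress=True)
F={c:bot.grab_frame(c) for c in('top','scene')}
tr={'T0':('top',0,0,330,184,5),'T1':('top',205,0,176,190,5),'T2':('top',410,0,238,154,5),
'S0':('scene',0,300,262,270,5),'S1':('scene',385,300,186,160,5),'S2':('scene',560,300,234,194,4)}
O=[] # obj, crop, mosaic uv, local xyz mm or callable
def add(o,c,uv,p,s=.4): O.append((o,c,uv,p,s))
for c,L in {'T2':[(454,92),(702,51),(730,217),(480,257)],'S2':[(594,385),(704,322),None,(754,499)]}.items():
    sg=[(1,1),(1,-1),(-1,-1),(-1,1)] if c=='T2' else [(-1,1),(1,1),0,(-1,-1)]
    for uv,s in zip(L,sg):
        if uv: add('fix',c,uv,lambda q,s=s:(s[0]*(65-q[0]),s[1]*(90-q[0]),10))
for uv,s in zip([(432,76),(718,27),(750,237),(465,283)],[(1,1),(1,-1),(-1,-1),(-1,1)]): add('fix','T2',uv,(65*s[0],90*s[1],10),.6)
for a,b,p in [((473,190),(637,353),(-11,77,18)),((517,146),(693,360),(12,45,18)),((621,131),(761,408),(12,-20,18))]:
    add('fix','T2',a,p); add('fix','S2',b,p)
add('fix','S2',(763,322),(45,12.5,54)); add('fix','S2',(571,391),(-65,90,10),.6)
add('bar','T0',(158,98),lambda q:(0,-q[1],24)); add('bar','T0',(52,233),lambda q:(0,q[2],24))
add('bar','S0',(303,397),lambda q:(0,-q[1],24)); add('bar','S0',(65,381),lambda q:(0,q[2],24))
for uv,p in [((16,233),(16,65,20)),((57,266),(-16,65,24)),((172,125),(-8,-65,24)),((153,77),(8,-65,20)),((122,95),(16,-45,20))]: add('bar','T0',uv,p,.6)
for uv,p in [((38,358),(16,65,24)),((35,408),(-16,65,24)),((281,372),(16,-45,24)),((324,413),(-8,-65,24)),((324,388),(8,-65,24)),((282,423),(-16,-45,24)),((36,442),(-16,65,0)),((280,457),(-16,-45,0))]: add('bar','S0',uv,p,.6)
hc=[(18,17,26),(18,-17,26),(-18,-17,26),(-18,17,26),(0,0,26),(-57,9,10),(-57,-9,10)]
for c,L in {'T1':[(254,135),(296,100),(335,143),(293,180),(293,133),(352,214),(370,190)],'S1':[(435,402),(490,408),(478,443),(422,435),(458,420),(417,492),(444,500)]}.items():
    for uv,p in zip(L,hc): add('hold',c,uv,p,.6)
add('va','S0',(97,408),(0,0,56));add('va','S0',(96,497),(0,0,0),1)
add('br','S0',(319,320),(0,0,30));add('br','S0',(318,360),(0,0,0),1);add('br','T0',(99,37),(0,0,30))
add('vb','S1',(496,333),(0,0,56));add('vb','S1',(499,405),(0,0,0),1);add('vb','T1',(240,63),(0,0,50),1)
names=['fix','bar','hold','va','br','vb']
x0=np.array([.575,-.018,.16,.474,-.25,.9,.465,.22,.73,.42,-.26,0,.555,-.255,0,.51,.25,0]+[.012,.055,.055]+[0]*4)
def W(x,o,p):
    i=3*names.index(o); c,s=np.cos(x[i+2]),np.sin(x[i+2]); p=np.array(p)/1000
    return [x[i]+c*p[0]-s*p[1],x[i+1]+s*p[0]+c*p[1],p[2]]
def res(x,det=False):
    q=x[18:21]*1000; off={'top':x[21:23],'scene':x[23:25]}; r=[]
    for o,c,uv,p,s in O:
        cam,mx,my,u0,v0,k=tr[c]; m=np.array([u0+(uv[0]-mx)/k-.5,v0+(uv[1]-my)/k-.5])
        P=W(x,o,p(q) if callable(p) else p); d=proj(F[cam],P)[0]+off[cam]-m
        if det: print(o,c,uv,np.round(d,2))
        r+=list(d/s)
    return np.r_[r,x[21:]/.7,x[[11,14,17]]]
S=least_squares(res,x0,loss='soft_l1')
x=S.x
for i,n in enumerate(names): print(n,x[3*i:3*i+2],np.degrees(x[3*i+2]))
print(x[18:]); J=S.jac; C=np.linalg.inv(J.T@J+1e-9*np.eye(25)); print('sd',np.sqrt(np.diag(C))[:9])
res(x,True)
E
python3 fit.py
```

```text
fix [ 0.5783 -0.0183] 9.363549850944473
bar [ 0.4773 -0.25  ] 51.544628127411755
hold [0.4771 0.2284] 45.321271219578996
va [ 0.4232 -0.2606] 2.3838505425601016e-19
br [ 0.5558 -0.2523] 1.9170497863251866e-19
vb [0.5215 0.2587] 4.498952306014438e-19
[ 0.0124  0.0549  0.0514 -0.6138 -0.323  -0.1554  0.0703]
sd [0.0016 0.0017 0.0048 0.0014 0.0014 0.0078 0.0017 0.0019 0.0204]
fix T2 (454, 92) [ 0.06 -0.15]
fix T2 (702, 51) [-0.26  0.07]
fix T2 (730, 217) [-0.14  0.2 ]
fix T2 (480, 257) [0.34 0.3 ]
fix S2 (594, 385) [-0.03  0.71]
fix S2 (704, 322) [0.08 0.46]
fix S2 (754, 499) [-0.22  0.62]
fix T2 (432, 76) [-0.11 -0.22]
fix T2 (718, 27) [-0.21  0.34]
fix T2 (750, 237) [ 0.49 -0.5 ]
fix T2 (465, 283) [ 0.03 -0.3 ]
fix T2 (473, 190) [-0.24  0.2 ]
fix S2 (637, 353) [0.53 0.08]
fix T2 (517, 146) [ 0.01 -0.01]
fix S2 (693, 360) [0.38 0.03]
fix T2 (621, 131) [ 0.   -0.39]
fix S2 (761, 408) [-0.03 -0.94]
fix S2 (763, 322) [-0.14 -0.51]
fix S2 (571, 391) [-0.6  -0.92]
bar T0 (158, 98) [-0.24 -0.08]
bar T0 (52, 233) [-0.24  0.16]
bar S0 (303, 397) [0.04 0.07]
bar S0 (65, 381) [0.18 0.17]
bar T0 
[... 390 characters left out ...]
44  0.47]
hold T1 (254, 135) [-0.29  0.22]
hold T1 (296, 100) [-0.74 -0.72]
hold T1 (335, 143) [-0.21 -0.99]
hold T1 (293, 180) [ 0.24 -0.44]
hold T1 (293, 133) [0.05 0.81]
hold T1 (352, 214) [-0.13 -0.11]
hold T1 (370, 190) [0.43 0.51]
hold S1 (435, 402) [ 0.85 -0.15]
hold S1 (490, 408) [ 0.68 -0.15]
hold S1 (478, 443) [-0.47 -0.18]
hold S1 (422, 435) [-0.32  0.16]
hold S1 (458, 420) [-0.16  0.28]
hold S1 (417, 492) [-0.39  1.3 ]
hold S1 (444, 500) [0.15 0.41]
va S0 (97, 408) [0.04 0.1 ]
va S0 (96, 497) [-0.25 -0.74]
br S0 (319, 320) [ 0.11 -1.69]
br S0 (318, 360) [-0.69 -0.81]
br T0 (99, 37) [1.46 0.39]
vb S1 (496, 333) [-0.1 -0. ]
vb S1 (499, 405) [0.72 0.7 ]
vb T1 (240, 63) [-0.26 -0.19]
```

```bash
cat > plan.py <<'E'
from h import *
import json
def plan(wps,start=None):
    """wps: (x,y,z,yaw_deg,min_rows); prints rows in tool axes"""
    s=bot.observe(); p=np.array(s['position']); yaw=s['tool_rot'][2]
    print('t',round(s['clock'],2),'p',np.round(p,4),'yaw',round(np.degrees(yaw),2),'q',np.round(s['qpos'],2))
    X=[];T=[]
    for x,y,z,yd,nm in wps:
        g=np.array([x,y,z]); dy=np.radians(yd)-yaw; dy=(dy+np.pi)%(2*np.pi)-np.pi
        n=max(nm,int(np.ceil(np.linalg.norm(g-p)/.045)),int(np.ceil(abs(dy)/.14)))
        p0,y0=p.copy(),yaw
        for k in range(1,n+1):
            t=p0+(g-p0)*k/n; R=np.array([[np.cos(yaw),np.sin(yaw),0],[np.sin(yaw),-np.cos(yaw),0],[0,0,-1]])
            d=np.round(R.T@(t-p),3); w=round(-(y0+dy*k/n-yaw),3 if k==n else 2)
            p=p+R@d; yaw-=w; X.append([float(v) for v in d]); T.append([0,0,float(w)])
    print(len(X)); 
    for i in range(0,len(X),20): print(json.dumps(X[i:i+20]).replace(' ',''),'\n',json.dumps(T[i:i+20]).replace(' ',''))
def bf(b,px,py): # local->world
    x,y,a=b; a=np.radians(a); return x+np.cos(a)*px-np.sin(a)*py, y+np.sin(a)*px+np.cos(a)*py
FIX=(.5783,-.0183,9.36);BAR=(.4773,-.2500,51.5);HD=(.4771,.2284,45.3)
E
python3 - <<'E'
from plan import *
x,y=bf(BAR,0,.006); print(x,y)
plan([(.33,.50,.2,160,1),(.52,.25,.2,155,1),(.54,0,.2,150,1),(x,y,.11,141.5,1)])
E
```

```text
0.47260435105888554 -0.2462649121801743
t 1.5 p [0.143  0.6084 0.2313] yaw 166.78 q [-1.41  0.52 -0.04  1.6   0.02  1.02 -0.11]
25
[[-0.041,-0.013,0.006],[-0.042,-0.011,0.007],[-0.042,-0.011,0.006],[-0.042,-0.009,0.006],[-0.042,-0.009,0.006],[-0.038,-0.024,0.0],[-0.038,-0.024,0.0],[-0.038,-0.023,0.0],[-0.039,-0.023,0.0],[-0.039,-0.023,0.0],[-0.039,-0.022,0.0],[-0.04,-0.021,0.0],[-0.021,-0.036,0.0],[-0.021,-0.036,0.0],[-0.021,-0.036,0.0],[-0.022,-0.036,0.0],[-0.023,-0.035,0.0],[-0.023,-0.034,0.0],[-0.009,-0.035,0.013],[-0.01,-0.035,0.013]] 
 [[0,0,0.02],[0,0,0.03],[0,0,0.02],[0,0,0.02],[0,0,0.028],[0,0,0.01],[0,0,0.02],[0,0,0.01],[0,0,0.01],[0,0,0.01],[0,0,0.02],[0,0,0.008],[0,0,0.01],[0,0,0.02],[0,0,0.01],[0,0,0.02],[0,0,0.01],[0,0,0.017],[0,0,0.02],[0,0,0.02]]
[[-0.011,-0.035,0.013],[-0.011,-0.035,0.013],[-0.012,-0.035,0.012],[-0.013,-0.034,0.013],[-0.014,-0.033,0.013]] 
 [[0,0,0.02],[0,0,0.02],[0,0,0.03],[0,0,0.02],[0,0,0.018]]
```

{"fn": "apply_moves", "kwargs": {
  "claw": [0.085, 0.085, 0.085, 0.085, 0.085, 0.085, 0.085, 0.085, 0.085, 0.085, 0.085, 0.085, 0.085, 0.085, 0.085, 0.085, 0.085, 0.08, 0.07, 0.06],
  "xyz": [
    [-0.041, -0.013, 0.006],
    [-0.042, -0.011, 0.007],
    [-0.042, -0.011, 0.006],
    [-0.042, -0.009, 0.006],
    [-0.042, -0.009, 0.006],
    [-0.038, -0.024, 0.0],
    [-0.038, -0.024, 0.0],
    [-0.038, -0.023, 0.0],
    [-0.039, -0.023, 0.0],
    [-0.039, -0.023, 0.0],
    [-0.039, -0.022, 0.0],
    [-0.04, -0.021, 0.0],
    [-0.021, -0.036, 0.0],
    [-0.021, -0.036, 0.0],
    [-0.021, -0.036, 0.0],
    [-0.022, -0.036, 0.0],
    [-0.023, -0.035, 0.0],
    [-0.023, -0.034, 0.0],
    [-0.009, -0.035, 0.013],
    [-0.01, -0.035, 0.013]
  ],
  "twist": [
    [0, 0, 0.02],
    [0, 0, 0.03],
    [0, 0, 0.02],
    [0, 0, 0.02],
    [0, 0, 0.028],
    [0, 0, 0.01],
    [0, 0, 0.02],
    [0, 0, 0.01],
    [0, 0, 0.01],
    [0, 0, 0.01],
    [0, 0, 0.02],
    [0, 0, 0.008],
    [0, 0, 0.01],
    [0, 0, 0.02],
    [0, 0, 0.01],
    [0, 0, 0.02],
    [0, 0, 0.01],
    [0, 0, 0.017],
    [0, 0, 0.02],
    [0, 0, 0.02]
  ]
}}

```text
clock: 3.5
position: [0.5207, -0.0712, 0.1742]
tool_rot: [3.141, 0.001, 2.577]
force: [0.5, 0.5, -0.7]
grip_width: 0.0603
finger_force: 0.0
```

{"fn": "apply_moves", "kwargs": {
  "claw": [0.052, 0.052, 0.052, 0.052, 0.052, 0.052, 0.052],
  "xyz": [
    [-0.011, -0.035, 0.013],
    [-0.011, -0.035, 0.013],
    [-0.012, -0.035, 0.012],
    [-0.013, -0.034, 0.013],
    [-0.014, -0.033, 0.013],
    [0, 0, 0],
    [0, 0, 0]
  ],
  "twist": [
    [0, 0, 0.02],
    [0, 0, 0.02],
    [0, 0, 0.03],
    [0, 0, 0.02],
    [0, 0, 0.018],
    [0, 0, 0],
    [0, 0, 0]
  ]
}}

```text
clock: 4.2
position: [0.4724, -0.2462, 0.1101]
tool_rot: [-3.141, -0.0, 2.468]
force: [0.4, 0.6, -0.9]
grip_width: 0.052
finger_force: 0.0
```

```bash
python3 - <<'E'
from plan import *
x,y=bf(BAR,0,.006)
plan([(x,y,.065,141.5,1),(x,y,.003,141.5,4)])
f=bot.grab_frame('scene'); b=f['img'][200:350,220:420,::-1]; cv2.imwrite('pics/g1.png',cv2.resize(b,(800,600),interpolation=cv2.INTER_CUBIC))
print(bot.observe()['grip_width'])
E
```

```text
t 4.2 p [ 0.4724 -0.2462  0.1101] yaw 141.42 q [ 0.24  0.55  0.17  1.95 -0.15  0.65  1.41]
6
[[-0.0,0.0,0.023],[-0.0,0.0,0.022],[-0.0,0.0,0.016],[-0.0,0.0,0.015],[-0.0,0.0,0.016],[-0.0,0.0,0.015]] 
 [[0,0,-0.0],[0,0,-0.001],[0,0,-0.0],[0,0,-0.0],[0,0,-0.0],[0,0,-0.0]]
0.05203574555091969
```

View pics/g1.png

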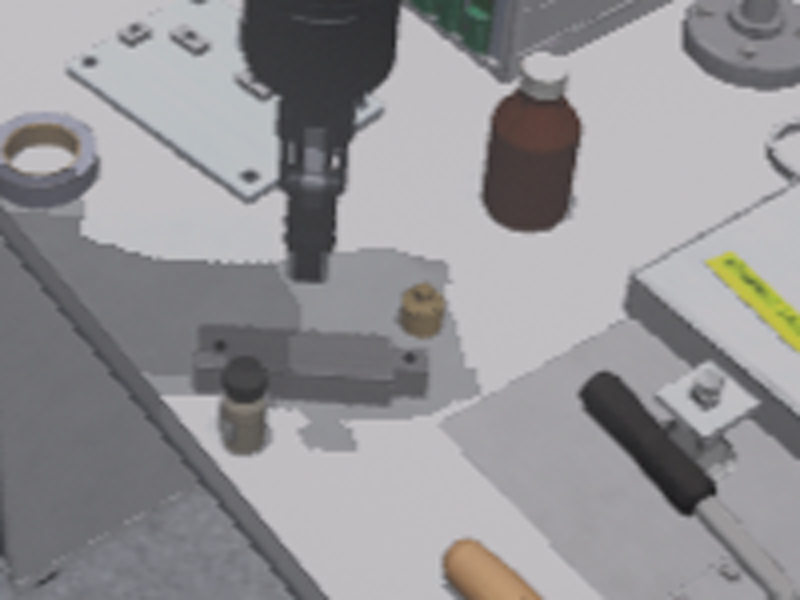

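The gripper (crop pixel 310,275) is over the bar body between the vial (245,400) and the brass weight (422,310). I'll descend and close.

{"fn": "apply_moves", "kwargs": {
  "claw": [0.052, 0.052, 0.052, 0.052, 0.052, 0.052, 0.052, 0.052],
  "xyz": [
    [0, 0, 0.023],
    [0, 0, 0.022],
    [0, 0, 0.02],
    [0, 0, 0.015],
    [0, 0, 0.01],
    [0, 0, 0.01],
    [0, 0, 0.007],
    [0, 0, 0]
  ],
  "twist": [
    [0, 0, 0],
    [0, 0, 0],
    [0, 0, 0],
    [0, 0, 0],
    [0, 0, 0],
    [0, 0, 0],
    [0, 0, 0],
    [0, 0, 0]
  ],
  "force": 60
}}

```text
clock: 5.05
position: [0.4726, -0.2454, 0.0028]
tool_rot: [-3.141, -0.001, 2.47]
force: [-0.1, 1.0, 0.7]
grip_width: 0.0521
finger_force: 0.0
```

{"fn": "apply_moves", "kwargs": {
  "claw": [0.045, 0.04, 0.036, 0.033, 0.03, 0.025, 0.025, 0.025],
  "xyz": [
    [0, 0, 0],
    [0, 0, 0],
    [0, 0, 0],
    [0, 0, 0],
    [0, 0, 0],
    [0, 0, 0],
    [0, 0, 0],
    [0, 0, 0]
  ],
  "twist": [
    [0, 0, 0],
    [0, 0, 0],
    [0, 0, 0],
    [0, 0, 0],
    [0, 0, 0],
    [0, 0, 0],
    [0, 0, 0],
    [0, 0, 0]
  ],
  "force": 60
}}

```text
clock: 5.85
position: [0.4728, -0.2459, 0.0038]
tool_rot: [3.141, 0.0, 2.47]
force: [-2.0, 0.6, 10.3]
grip_width: 0.0314
finger_force: 58.6
```

```bash
python3 - <<'E'
from plan import *
x,y=bf(FIX,-.019,.003)
plan([(.4728,-.2459,.095,141.5,3),(x,y,.095,99.36,8),(x,y,.022,99.36,4)])
E
```

```text
t 5.85 p [ 0.4728 -0.2459  0.0038] yaw 141.5 q [ 0.29  0.74  0.11  1.98 -0.19  0.43  1.44]
15
[[0.0,0.0,-0.03],[0.0,0.0,-0.031],[0.0,0.0,-0.03],[0.009,0.029,-0.0],[0.012,0.028,-0.0],[0.014,0.027,-0.0],[0.017,0.025,-0.0],[0.019,0.024,-0.0],[0.022,0.021,-0.0],[0.023,0.02,-0.0],[0.024,0.018,-0.0],[0.0,0.0,0.018],[0.0,0.0,0.018],[0.0,0.0,0.019],[0.0,0.0,0.018]] 
 [[0,0,0.0],[0,0,0.0],[0,0,0.0],[0,0,0.09],[0,0,0.09],[0,0,0.1],[0,0,0.09],[0,0,0.09],[0,0,0.09],[0,0,0.09],[0,0,0.096],[0,0,-0.0],[0,0,-0.0],[0,0,-0.0],[0,0,-0.0]]
```

{"fn": "apply_moves", "kwargs": {
  "claw": [0.025, 0.025, 0.025, 0.025, 0.025, 0.025, 0.025, 0.025, 0.025, 0.025, 0.025, 0.025, 0.025],
  "xyz": [
    [0, 0, -0.015],
    [0, 0, -0.03],
    [0, 0, -0.031],
    [0, 0, -0.015],
    [0.009, 0.029, 0],
    [0.012, 0.028, 0],
    [0.014, 0.027, 0],
    [0.017, 0.025, 0],
    [0.019, 0.024, 0],
    [0.022, 0.021, 0],
    [0.023, 0.02, 0],
    [0.024, 0.018, 0],
    [0, 0, 0.0]
  ],
  "twist": [
    [0, 0, 0],
    [0, 0, 0],
    [0, 0, 0],
    [0, 0, 0],
    [0, 0, 0.09],
    [0, 0, 0.09],
    [0, 0, 0.1],
    [0, 0, 0.09],
    [0, 0, 0.09],
    [0, 0, 0.09],
    [0, 0, 0.09],
    [0, 0, 0.096],
    [0, 0, 0]
  ],
  "force": 60
}}

```text
clock: 7.15
position: [0.56, -0.0139, 0.0948]
tool_rot: [3.141, -0.002, 1.736]
force: [-0.7, -0.4, -3.2]
grip_width: 0.0308
finger_force: 60.6
```

```bash
python3 - <<'E'
from plan import *
x,y=bf(FIX,-.019,.003)
plan([(x,y,.022,99.36,4)]); s=bot.observe(); print(s['force'],s['grip_width'])
f=bot.grab_frame('scene'); b=f['img'][150:285,200:380,::-1]; cv2.imwrite('pics/g2.png',cv2.resize(b,(800,600),interpolation=cv2.INTER_CUBIC))
E
```

```text
t 7.15 p [ 0.56   -0.0139  0.0948] yaw 99.46 q [-0.36  0.65  0.4   1.9  -0.39  0.67  0.44]
4
[[-0.001,-0.0,0.018],[-0.001,-0.001,0.018],[-0.001,-0.0,0.019],[-0.001,-0.001,0.018]] 
 [[0,0,0.0],[0,0,0.0],[0,0,0.0],[0,0,0.002]]
[-0.68056094 -0.38416154 -3.16576138] 0.03075460966207101
```

View pics/g2.png

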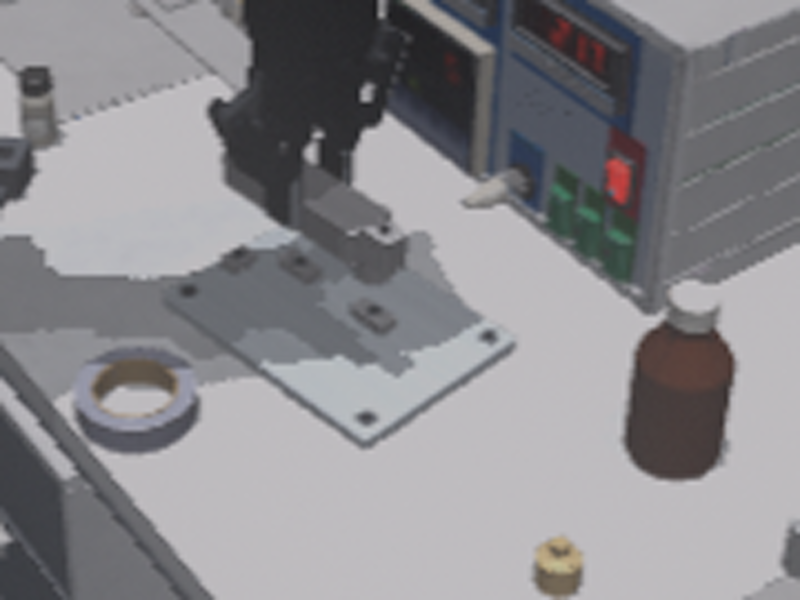

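The bar is held level over the fixture: tang at (390,240), bed below it at (340,330). Now I'll lower it.

{"fn": "apply_moves", "kwargs": {
  "claw": [0.025, 0.025, 0.025, 0.025, 0.025, 0.025, 0.025],
  "xyz": [
    [-0.001, 0, 0.02],
    [-0.001, 0, 0.02],
    [-0.001, -0.001, 0.016],
    [0, 0, 0.01],
    [0, 0, 0.008],
    [0, 0, 0.004],
    [0, 0, 0]
  ],
  "twist": [
    [0, 0, 0],
    [0, 0, 0],
    [0, 0, 0],
    [0, 0, 0.002],
    [0, 0, 0],
    [0, 0, 0],
    [0, 0, 0]
  ]
}}

```text
clock: 7.9
position: [0.5584, -0.0219, 0.0163]
tool_rot: [-3.141, -0.0, 1.732]
force: [1.6, 0.7, -2.5]
grip_width: 0.0309
finger_force: 60.7
```

{"fn": "apply_moves", "kwargs": {
  "claw": [0.025, 0.025, 0.025],
  "xyz": [
    [0, 0, 0.001],
    [0, 0, 0.001],
    [0, 0, 0]
  ],
  "twist": [
    [0, 0, 0],
    [0, 0, 0],
    [0, 0, 0]
  ]
}}

```text
clock: 8.2
position: [0.5585, -0.0217, 0.0145]
tool_rot: [3.141, 0.0, 1.732]
force: [-0.1, -0.5, -2.9]
grip_width: 0.0309
finger_force: 60.7
```

{"fn": "apply_moves", "kwargs": {
  "claw": [0.025, 0.025, 0.025],
  "xyz": [
    [0, 0, 0.001],
    [0, 0, 0.0005],
    [0, 0, 0]
  ],
  "twist": [
    [0, 0, 0],
    [0, 0, 0],
    [0, 0, 0]
  ]
}}

```text
clock: 8.5
position: [0.5586, -0.0217, 0.0138]
tool_rot: [3.141, -0.0, 1.732]
force: [-6.0, 1.1, 20.8]
grip_width: 0.031
finger_force: 63.5
```

{"fn": "apply_moves", "kwargs": {
  "claw": [0.025, 0.025, 0.025, 0.025, 0.025, 0.025],
  "xyz": [
    [0, 0, -0.001],
    [0.003, 0, 0],
    [0.003, 0, 0],
    [0.002, 0.002, 0],
    [0, 0.002, 0],
    [0, 0, 0]
  ],
  "twist": [
    [0, 0, 0],
    [0, 0, 0],
    [0, 0, 0],
    [0, 0, 0],
    [0, 0, 0],
    [0, 0, 0]
  ]
}}

```text
clock: 9.1
position: [0.5605, -0.013, 0.0138]
tool_rot: [-3.14, -0.001, 1.732]
force: [-6.2, -0.5, 9.2]
grip_width: 0.0308
finger_force: 62.2
```

{"fn": "apply_moves", "kwargs": {
  "claw": [0.025, 0.025, 0.025, 0.025, 0.025],
  "xyz": [
    [0.001, 0, 0],
    [0.001, 0, 0],
    [0.001, 0, 0],
    [0, 0, 0],
    [0, 0, 0]
  ],
  "twist": [
    [0, 0, 0],
    [0, 0, 0],
    [0, 0, 0],
    [0, 0, 0],
    [0, 0, 0]
  ]
}}

```text
clock: 9.6
position: [0.5609, -0.0102, 0.0139]
tool_rot: [3.141, 0.0, 1.732]
force: [1.8, -1.1, 3.5]
grip_width: 0.0309
finger_force: 61.3
```

```bash
cat >> plan.py <<'E'
def st():
    s=bot.observe(); a=np.radians(FIX[2]); R=np.array([[np.cos(a),np.sin(a)],[-np.sin(a),np.cos(a)]])
    print('t',round(s['clock'],2),'fix xy mm',np.round(1e3*R@(s['position'][:2]-np.array(FIX[:2])),1),'z',round(1e3*s['position'][2],1),'yaw',np.round(np.degrees(s['tool_rot']),2),
      'Ffix',np.round(R@s['force'][:2],1),round(s['force'][2],1),'w',round(s['grip_width'],4),round(s['finger_force'],1))
E
python3 -c "
from plan import *
st()"
```

```text
t 9.6 fix xy mm [-15.9  10.9] z 13.9 yaw [179.97   0.    99.23] Ffix [ 1.6 -1.4] 3.5 w 0.0309 61.3
```

{"fn": "apply_moves", "kwargs": {
  "claw": [0.025, 0.025, 0.025, 0.025],
  "xyz": [
    [0.001, 0, 0],
    [0.001, 0, 0],
    [0, 0, 0],
    [0, 0, 0]
  ],
  "twist": [
    [0, 0, 0],
    [0, 0, 0],
    [0, 0, 0],
    [0, 0, 0]
  ]
}}

```text
clock: 10.0
position: [0.5605, -0.0089, 0.0139]
tool_rot: [3.141, 0.001, 1.731]
force: [1.9, -6.1, 3.0]
grip_width: 0.0305
finger_force: 61.3
```

```bash
python3 -c "
from plan import *
st()"
```

```text
t 10.0 fix xy mm [-16.1  12.2] z 13.9 yaw [1.7998e+02 5.0000e-02 9.9190e+01] Ffix [ 0.9 -6.4] 3.0 w 0.0305 61.3
```

{"fn": "apply_moves", "kwargs": {
  "claw": [0.025, 0.025, 0.025],
  "xyz": [
    [0.001, 0, 0],
    [0, 0, 0],
    [0, 0, 0]
  ],
  "twist": [
    [0, 0, 0],
    [0, 0, 0],
    [0, 0, 0]
  ]
}}

```text
clock: 10.3
position: [0.5604, -0.0088, 0.0139]
tool_rot: [3.141, 0.002, 1.73]
force: [2.5, -11.7, 2.1]
grip_width: 0.0307
finger_force: 61.1
```

```bash
python3 -c "
from plan import *
st()"
```

```text
t 10.3 fix xy mm [-16.1  12.2] z 13.9 yaw [1.7996e+02 1.1000e-01 9.9150e+01] Ffix [  0.6 -12. ] 2.1 w 0.0307 61.1
```

{"fn": "apply_moves", "kwargs": {
  "claw": [0.034, 0.038, 0.038, 0.038, 0.038],
  "xyz": [
    [0, 0, 0],
    [0, 0, 0],
    [0, 0, 0],
    [0, 0.001, -0.001],
    [0, 0.001, 0]
  ],
  "twist": [
    [0, 0, 0],
    [0, 0, 0],
    [0, 0, 0],
    [0, 0, 0],
    [0, 0, 0]
  ]
}}

```text
clock: 10.8
position: [0.5622, -0.0068, 0.0149]
tool_rot: [3.142, -0.0, 1.732]
force: [-0.8, -0.2, -0.3]
grip_width: 0.0376
finger_force: 0.0
```

{"fn": "apply_moves", "kwargs": {
  "claw": [0.038, 0.038, 0.038, 0.038, 0.038],
  "xyz": [
    [0, 0.001, 0],
    [0, 0.001, 0],
    [0, 0.001, 0],
    [0, 0.001, 0],
    [0, 0, 0]
  ],
  "twist": [
    [0, 0, 0],
    [0, 0, 0],
    [0, 0, 0],
    [0, 0, 0],
    [0, 0, 0]
  ]
}}

```text
clock: 11.3
position: [0.5662, -0.0063, 0.0148]
tool_rot: [3.141, 0.0, 1.732]
force: [-0.6, -0.5, -0.6]
grip_width: 0.0384
finger_force: 0.2
```

```bash
python3 -c "
from plan import *
st()"
```

```text
t 11.3 fix xy mm [-10.   13.8] z 14.8 yaw [179.99   0.    99.23] Ffix [-0.6 -0.4] -0.6 w 0.0384 0.2
```

{"fn": "apply_moves", "kwargs": {
  "claw": [0.038, 0.038, 0.038, 0.038, 0.038],
  "xyz": [
    [0, 0.001, 0],
    [0, 0.001, 0],
    [0, 0.001, 0],
    [0, 0, 0],
    [0, 0, 0]
  ],
  "twist": [
    [0, 0, 0],
    [0, 0, 0],
    [0, 0, 0],
    [0, 0, 0],
    [0, 0, 0]
  ]
}}

```text
clock: 11.8
position: [0.5682, -0.0061, 0.0147]
tool_rot: [-3.14, -0.0, 1.732]
force: [-6.7, -0.6, 3.5]
grip_width: 0.0379
finger_force: 3.2
```

```bash
python3 -c "
from plan import *
st()"
```

```text
t 11.8 fix xy mm [-8.  13.7] z 14.7 yaw [-1.7991e+02 -1.0000e-02  9.9210e+01] Ffix [-6.7  0.5] 3.5 w 0.0379 3.2
```

{"fn": "apply_moves", "kwargs": {
  "claw": [0.038, 0.038, 0.038, 0.038],
  "xyz": [
    [0, 0.001, 0],
    [0, 0.001, 0],
    [0, 0, 0],
    [0, 0, 0]
  ],
  "twist": [
    [0, 0, 0],
    [0, 0, 0],
    [0, 0, 0],
    [0, 0, 0]
  ]
}}

```text
clock: 12.2
position: [0.5683, -0.0061, 0.0145]
tool_rot: [-3.136, -0.001, 1.731]
force: [-15.9, -1.6, 12.3]
grip_width: 0.0381
finger_force: 8.6
```

```bash
python3 -c "
from plan import *
st()"
```

```text
t 12.2 fix xy mm [-7.9 13.7] z 14.5 yaw [-1.797e+02 -5.000e-02  9.919e+01] Ffix [-16.   1.] 12.3 w 0.0381 8.6
```

{"fn": "apply_moves", "kwargs": {
  "claw": [0.038, 0.038, 0.039, 0.039, 0.039, 0.03, 0.02, 0.01, 0.0, 0.0, 0.0, 0.0, 0.0, 0.0],
  "xyz": [
    [0, -0.003, 0],
    [0, -0.002, 0],
    [0, 0, -0.01],
    [0, 0, -0.02],
    [0, 0, -0.03],
    [-0.02, 0, 0],
    [-0.035, 0, 0],
    [-0.03, 0, 0],
    [-0.012, 0, 0],
    [0, 0, 0.02],
    [0, 0, 0.02],
    [0, 0, 0.01],
    [0, 0, 0],
    [0, 0, 0]
  ],
  "twist": [
    [0, 0, 0],
    [0, 0, 0],
    [0, 0, 0],
    [0, 0, 0],
    [0, 0, 0],
    [0, 0, 0],
    [0, 0, 0],
    [0, 0, 0],
    [0, 0, 0],
    [0, 0, 0],
    [0, 0, 0],
    [0, 0, 0],
    [0, 0, 0],
    [0, 0, 0]
  ]
}}

```text
clock: 13.6
position: [0.5819, -0.102, 0.0255]
tool_rot: [3.141, 0.0, 1.732]
force: [-0.3, 0.0, 1.2]
grip_width: -0.0002
finger_force: 0.0
```

```bash
python3 -c "
from plan import *
st()"
```

```text
t 13.6 fix xy mm [-10.1 -83.2] z 25.5 yaw [1.7997e+02 1.0000e-02 9.9230e+01] Ffix [-0.3  0.1] 1.2 w -0.0002 0.0
```

{"fn": "apply_moves", "kwargs": {
  "claw": [0, 0, 0, 0, 0, 0, 0, 0],
  "xyz": [
    [0.004, 0, 0.004],
    [0.004, 0, 0],
    [0.002, 0, 0],
    [0.001, 0, 0],
    [0.001, 0, 0],
    [0.001, 0, 0],
    [0, 0, 0],
    [0, 0, 0]
  ],
  "twist": [
    [0, 0, 0],
    [0, 0, 0],
    [0, 0, 0],
    [0, 0, 0],
    [0, 0, 0],
    [0, 0, 0],
    [0, 0, 0],
    [0, 0, 0]
  ]
}}

```text
clock: 14.4
position: [0.5795, -0.0894, 0.0208]
tool_rot: [3.142, 0.0, 1.732]
force: [0.3, 0.4, -0.4]
grip_width: -0.0001
finger_force: 0.0
```

```bash
python3 -c "
from plan import *
st()"
```

```text
t 14.4 fix xy mm [-10.4 -70.3] z 20.8 yaw [180.     0.    99.22] Ffix [0.4 0.4] -0.4 w -0.0001 0.0
```

{"fn": "apply_moves", "kwargs": {
  "claw": [0, 0, 0, 0, 0],
  "xyz": [
    [0.001, 0, 0],
    [0.001, 0, 0],
    [0.001, 0, 0],
    [0, 0, 0],
    [0, 0, 0]
  ],
  "twist": [
    [0, 0, 0],
    [0, 0, 0],
    [0, 0, 0],
    [0, 0, 0],
    [0, 0, 0]
  ]
}}

```text
clock: 14.9
position: [0.5793, -0.0888, 0.0211]
tool_rot: [3.141, 0.003, 1.73]
force: [2.1, -12.7, 1.0]
grip_width: 0.0
finger_force: 6.1
```

```bash
python3 -c "
from plan import *
st()"
```

```text
t 14.9 fix xy mm [-10.4 -69.7] z 21.1 yaw [1.7995e+02 1.7000e-01 9.9120e+01] Ffix [ -0.  -12.9] 1.0 w 0.0 6.1
```

{"fn": "apply_moves", "kwargs": {
  "claw": [0, 0, 0, 0, 0, 0, 0, 0, 0, 0, 0],
  "xyz": [
    [-0.005, 0, 0],
    [-0.002, 0, -0.01],
    [0, 0, -0.03],
    [0.02, -0.03, 0],
    [0.04, -0.012, 0],
    [0.026, 0, 0],
    [0, 0, 0.02],
    [0, 0, 0.019],
    [0, 0.003, 0],
    [0, 0, 0],
    [0, 0, 0]
  ],
  "twist": [
    [0, 0, 0],
    [0, 0, 0],
    [0, 0, 0],
    [0, 0, 0],
    [0, 0, 0],
    [0, 0, 0],
    [0, 0, 0],
    [0, 0, 0],
    [0, 0, 0],
    [0, 0, 0],
    [0, 0, 0]
  ]
}}

```text
clock: 16.0
position: [0.5284, -0.0148, 0.0228]
tool_rot: [3.141, 0.0, 1.731]
force: [0.8, -0.7, 0.1]
grip_width: 0.0002
finger_force: 0.0
```

```bash
python3 -c "
from plan import *
st()"
```

```text
t 16.0 fix xy mm [-48.7  11.6] z 22.8 yaw [1.7994e+02 1.0000e-02 9.9200e+01] Ffix [ 0.7 -0.8] 0.1 w 0.0002 0.0
```

{"fn": "apply_moves", "kwargs": {
  "claw": [0, 0, 0, 0, 0, 0, 0, 0, 0],
  "xyz": [
    [0, 0.002, 0],
    [0, 0.002, 0],
    [0, 0.001, 0],
    [0, 0.001, 0],
    [0, 0.001, 0],
    [0, 0.001, 0],
    [0, 0.001, 0],
    [0, 0, 0],
    [0, 0, 0]
  ],
  "twist": [
    [0, 0, 0],
    [0, 0, 0],
    [0, 0, 0],
    [0, 0, 0],
    [0, 0, 0],
    [0, 0, 0],
    [0, 0, 0],
    [0, 0, 0],
    [0, 0, 0]
  ]
}}

```text
clock: 16.9
position: [0.5364, -0.0132, 0.0218]
tool_rot: [-3.141, -0.0, 1.732]
force: [-3.2, -0.5, 0.9]
grip_width: 0.0001
finger_force: 1.4
```

```bash
python3 -c "
from plan import *
st()"
```

```text
t 16.9 fix xy mm [-40.5  11.8] z 21.8 yaw [-179.97   -0.     99.22] Ffix [-3.2 -0. ] 0.9 w 0.0001 1.4
```

{"fn": "apply_moves", "kwargs": {
  "claw": [0, 0, 0, 0],
  "xyz": [
    [0, 0.001, 0],
    [0, 0.001, 0],
    [0, 0, 0],
    [0, 0, 0]
  ],
  "twist": [
    [0, 0, 0],
    [0, 0, 0],
    [0, 0, 0],
    [0, 0, 0]
  ]
}}

```text
clock: 17.3
position: [0.5368, -0.0131, 0.0215]
tool_rot: [-3.138, -0.001, 1.731]
force: [-11.6, -1.6, 8.0]
grip_width: 0.0002
finger_force: 6.5
```

{"fn": "apply_moves", "kwargs": {
  "claw": [0, 0, 0.02, 0.04, 0.056],
  "xyz": [
    [0, -0.005, 0],
    [0, -0.003, 0],
    [0, 0, -0.03],
    [0, 0, -0.045],
    [0, 0, -0.03]
  ],
  "twist": [
    [0, 0, 0],
    [0, 0, 0],
    [0, 0, 0],
    [0, 0, 0],
    [0, 0, 0]
  ]
}}

```text
clock: 17.8
position: [0.5313, -0.0143, 0.1291]
tool_rot: [3.14, 0.0, 1.731]
force: [0.1, 0.7, -0.1]
grip_width: 0.0432
finger_force: 0.0
```

```bash
python3 - <<'E'
from plan import *
st()
plan([(.4771,.2284,.125,45.3,8)])
E
```

```text
t 17.8 fix xy mm [-45.7  11.6] z 129.1 yaw [1.799e+02 1.000e-02 9.920e+01] Ffix [0.2 0.7] -0.1 w 0.0432 0.0
t 17.8 p [ 0.5313 -0.0143  0.1291] yaw 99.2 q [-0.41  0.56  0.45  1.96 -0.36  0.7   0.42]
8
[[0.031,-0.002,0.001],[0.031,-0.005,0.0],[0.029,-0.01,0.001],[0.029,-0.012,0.0],[0.027,-0.016,0.001],[0.025,-0.018,0.0],[0.022,-0.022,0.001],[0.02,-0.024,0.0]] 
 [[0,0,0.12],[0,0,0.12],[0,0,0.11],[0,0,0.12],[0,0,0.12],[0,0,0.12],[0,0,0.11],[0,0,0.121]]
```

{"fn": "apply_moves", "kwargs": {
  "claw": [0.056, 0.056, 0.056, 0.056, 0.056, 0.056, 0.056, 0.056, 0.056, 0.056, 0.056],
  "xyz": [
    [0.031, -0.002, 0.001],
    [0.031, -0.005, 0],
    [0.029, -0.01, 0.001],
    [0.029, -0.012, 0],
    [0.027, -0.016, 0.001],
    [0.025, -0.018, 0],
    [0.022, -0.022, 0.001],
    [0.02, -0.024, 0],
    [0, 0, 0],
    [0, 0, 0],
    [0, 0, 0]
  ],
  "twist": [
    [0, 0, 0.12],
    [0, 0, 0.12],
    [0, 0, 0.11],
    [0, 0, 0.12],
    [0, 0, 0.12],
    [0, 0, 0.12],
    [0, 0, 0.11],
    [0, 0, 0.121],
    [0, 0, 0],
    [0, 0, 0],
    [0, 0, 0]
  ]
}}

```text
clock: 18.9
position: [0.4768, 0.2282, 0.1229]
tool_rot: [3.141, -0.0, 0.791]
force: [0.6, -0.8, -0.3]
grip_width: 0.0558
finger_force: 0.0
```

```bash
python3 - <<'E'
from plan import *
plan([(.4771,.2284,.004,45.3,5)])
f=bot.grab_frame('scene');save(f,'s2.png');g=bot.grab_frame('top');save(g,'t2.png')
b=f['img'][150:260,180:340,::-1]; A=cv2.resize(b,(800,550),interpolation=cv2.INTER_CUBIC)
cv2.imwrite('pics/g3.png',A)
E
```

```text
t 18.9 p [0.4768 0.2282 0.1229] yaw 45.33 q [-1.07  0.65  0.73  1.97 -0.63  0.75 -0.74]
5
[[0.0,0.0,0.024],[0.0,0.0,0.024],[0.0,0.0,0.023],[0.0,0.0,0.024],[0.0,0.0,0.024]] 
 [[0,0,0.0],[0,0,0.0],[0,0,0.0],[0,0,0.0],[0,0,0.0]]
```

View pics/g3.png

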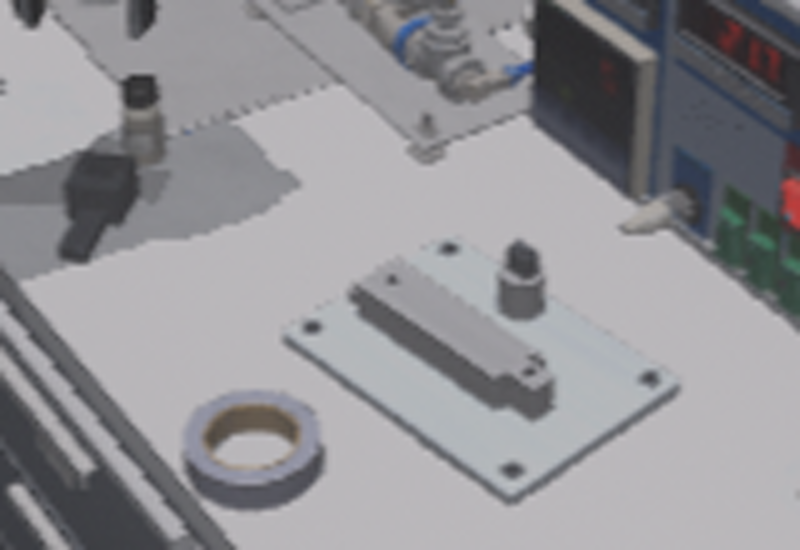

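Bar lies in the fixture along the stops, tang toward (540,385); hold-down hub at (100,180), with the gripper above it. Descending.

{"fn": "apply_moves", "kwargs": {
  "claw": [0.056, 0.056, 0.056, 0.056, 0.056, 0.056, 0.056, 0.056],
  "xyz": [
    [0, 0, 0.03],
    [0, 0, 0.03],
    [0, 0, 0.025],
    [0, 0, 0.015],
    [0, 0, 0.01],
    [0, 0, 0.008],
    [0, 0, 0],
    [0, 0, 0]
  ],
  "twist": [
    [0, 0, 0],
    [0, 0, 0],
    [0, 0, 0],
    [0, 0, 0],
    [0, 0, 0],
    [0, 0, 0],
    [0, 0, 0],
    [0, 0, 0]
  ]
}}

```text
clock: 19.8
position: [0.4769, 0.229, 0.0054]
tool_rot: [3.141, -0.001, 0.791]
force: [-0.1, 0.2, -0.9]
grip_width: 0.0561
finger_force: 0.0
```

{"fn": "apply_moves", "kwargs": {
  "claw": [0.05, 0.045, 0.04, 0.036, 0.032, 0.028, 0.028, 0.028],
  "xyz": [
    [0, 0, 0],
    [0, 0, 0],
    [0, 0, 0],
    [0, 0, 0],
    [0, 0, 0],
    [0, 0, 0],
    [0, 0, 0],
    [0, 0, 0]
  ],
  "twist": [
    [0, 0, 0],
    [0, 0, 0],
    [0, 0, 0],
    [0, 0, 0],
    [0, 0, 0],
    [0, 0, 0],
    [0, 0, 0],
    [0, 0, 0]
  ],
  "force": 50
}}

```text
clock: 20.6
position: [0.4766, 0.2292, 0.0052]
tool_rot: [-3.141, -0.0, 0.791]
force: [-3.2, 0.4, 10.7]
grip_width: 0.033
finger_force: 49.3
```

```bash
python3 - <<'E'
from plan import *
st()
x,y=bf(FIX,.045,.0135)
s=bot.observe()['position']
plan([(s[0],s[1],.115,45.3,4),(x,y,.115,9.36,8)])
E
```

```text
t 20.6 fix xy mm [-60.1 260.7] z 5.2 yaw [-1.7997e+02 -2.0000e-02  4.5310e+01] Ffix [-3.1  0.9] 10.7 w 0.033 49.3
t 20.6 p [0.4766 0.2292 0.0052] yaw 45.31 q [-0.93  0.82  0.52  2.01 -0.8   0.53 -0.6 ]
12
[[0.0,0.0,-0.027],[0.0,0.0,-0.028],[0.0,0.0,-0.027],[0.0,0.0,-0.028],[-0.008,0.033,0.0],[-0.004,0.033,0.0],[-0.003,0.033,0.0],[0.001,0.034,0.0],[0.003,0.033,0.0],[0.005,0.034,0.0],[0.008,0.032,0.0],[0.011,0.032,0.0]] 
 [[0,0,0.0],[0,0,0.0],[0,0,0.0],[0,0,0.0],[0,0,0.08],[0,0,0.08],[0,0,0.08],[0,0,0.07],[0,0,0.08],[0,0,0.08],[0,0,0.08],[0,0,0.077]]
```

{"fn": "apply_moves", "kwargs": {
  "claw": [0.028, 0.028, 0.028, 0.028, 0.028, 0.028, 0.028, 0.028, 0.028, 0.028, 0.028, 0.028, 0.028, 0.028, 0.028],
  "xyz": [
    [0, 0, -0.015],
    [0, 0, -0.04],
    [0, 0, -0.04],
    [0, 0, -0.015],
    [-0.008, 0.033, 0],
    [-0.004, 0.033, 0],
    [-0.003, 0.033, 0],
    [0.001, 0.034, 0],
    [0.003, 0.033, 0],
    [0.005, 0.034, 0],
    [0.008, 0.032, 0],
    [0.011, 0.032, 0],
    [0, 0, 0],
    [0, 0, 0],
    [0, 0, 0]
  ],
  "twist": [
    [0, 0, 0],
    [0, 0, 0],
    [0, 0, 0],
    [0, 0, 0],
    [0, 0, 0.08],
    [0, 0, 0.08],
    [0, 0, 0.08],
    [0, 0, 0.07],
    [0, 0, 0.08],
    [0, 0, 0.08],
    [0, 0, 0.08],
    [0, 0, 0.077],
    [0, 0, 0],
    [0, 0, 0],
    [0, 0, 0]
  ],
  "force": 60
}}

```text
clock: 22.1
position: [0.6199, 0.003, 0.1147]
tool_rot: [-3.141, 0.001, 0.165]
force: [0.5, 0.6, -0.9]
grip_width: 0.0332
finger_force: 61.0
```

```bash
python3 - <<'E'
from plan import *
st()
f=bot.grab_frame('scene');save(f,'s3.png');g=bot.grab_frame('top');save(g,'t3.png')
A=cv2.resize(f['img'][160:235,250:350,::-1],(800,600),interpolation=cv2.INTER_NEAREST)
cv2.imwrite('pics/g4.png',A)
s=bot.observe();z=s['position'][2]-.0052
for off in(0,):
  p=s['position']; yw=np.degrees(s['tool_rot'][2])
  for q in [(-.057,.009,.0),(-.057,-.009,0),(-.057,.009,.01),(-.057,-.009,.01),(-.018,-.009,0),(-.018,-.017,0),(-.018,-.017,.026),(-.018,.017,.026),(.018,-.017,0)]:
    xx,yy=bf((p[0],p[1],yw),q[0],q[1]); uv=proj(f,[xx,yy,z+q[2]])[0]; print(q,np.round((uv+.5-[250,160])*8,0))
E
```

```text
t 22.1 fix xy mm [44.5 14.3] z 114.7 yaw [-1.7996e+02  3.0000e-02  9.4600e+00] Ffix [0.6 0.6] -0.9 w 0.0332 61.0
(-0.057, 0.009, 0.0) [134. 235.]
(-0.057, -0.009, 0) [173. 259.]
(-0.057, 0.009, 0.01) [134. 210.]
(-0.057, -0.009, 0.01) [173. 234.]
(-0.018, -0.009, 0) [258. 210.]
(-0.018, -0.017, 0) [276. 220.]
(-0.018, -0.017, 0.026) [277. 155.]
(-0.018, 0.017, 0.026) [204. 112.]
(0.018, -0.017, 0) [352. 176.]
```

View pics/g4.png

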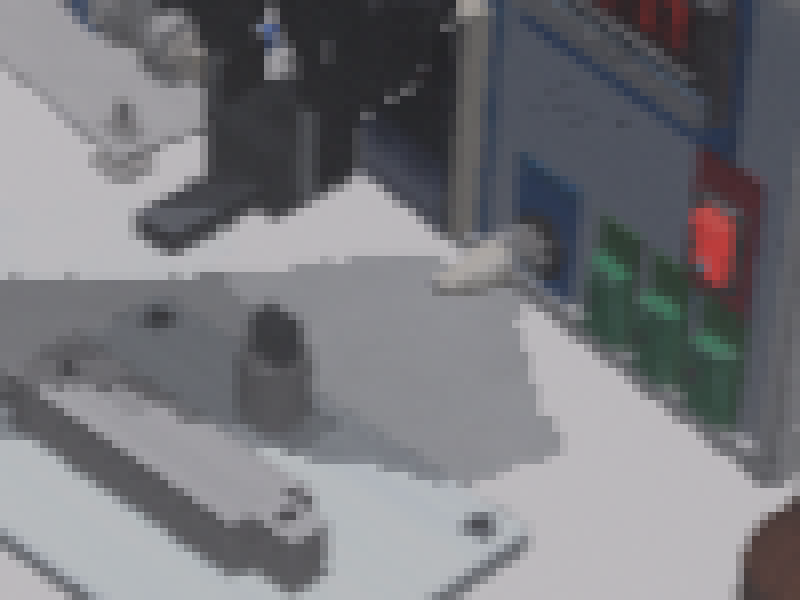

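The hold-down is held level, tongue tip at (155,230) pointing to the bar; the key post is at (275,330) below it. Lowering.

{"fn": "apply_moves", "kwargs": {
  "claw": [0.028, 0.028, 0.028, 0.028, 0.028, 0.028, 0.028],
  "xyz": [
    [0, 0.0006, 0.02],
    [0, 0, 0.02],
    [0, 0, 0.012],
    [0, 0, 0.002],
    [0, 0, 0.002],
    [0, 0, 0],
    [0, 0, 0]
  ],
  "twist": [
    [0, 0, 0.002],
    [0, 0, 0],
    [0, 0, 0],
    [0, 0, 0],
    [0, 0, 0],
    [0, 0, 0],
    [0, 0, 0]
  ]
}}

```text
clock: 22.9
position: [0.6208, 0.0015, 0.0595]
tool_rot: [3.142, -0.001, 0.162]
force: [-0.1, -0.4, -1.1]
grip_width: 0.0329
finger_force: 61.0
```

```bash
python3 -c "
from plan import *
st()"
```

```text
t 22.9 fix xy mm [45.1 12.6] z 59.5 yaw [ 1.80e+02 -5.00e-02  9.28e+00] Ffix [-0.1 -0.4] -1.1 w 0.0329 61.0
```

{"fn": "apply_moves", "kwargs": {
  "claw": [0.028, 0.028, 0.028, 0.028, 0.028],
  "xyz": [
    [0, -0.001, 0],
    [0, 0, 0.002],
    [0, 0, 0.002],
    [0, 0, 0.001],
    [0, 0, 0]
  ],
  "twist": [
    [0, 0, -0.001],
    [0, 0, 0],
    [0, 0, 0],
    [0, 0, 0],
    [0, 0, 0]
  ]
}}

```text
clock: 23.4
position: [0.6202, 0.0024, 0.0536]
tool_rot: [3.142, 0.0, 0.163]
force: [0.1, 1.4, -1.1]
grip_width: 0.033
finger_force: 61.0
```

```bash
python3 -c "
from plan import *
st()"
```

```text
t 23.4 fix xy mm [44.7 13.6] z 53.6 yaw [1.80e+02 2.00e-02 9.32e+00] Ffix [0.3 1.4] -1.1 w 0.033 61.0
```

{"fn": "apply_moves", "kwargs": {
  "claw": [0.028, 0.028, 0.028, 0.028, 0.028],
  "xyz": [
    [0, 0, 0.002],
    [0, 0, 0.002],
    [0, 0, 0.002],
    [0, 0, 0.002],
    [0, 0, 0]
  ],
  "twist": [
    [0, 0, 0],
    [0, 0, 0],
    [0, 0, 0],
    [0, 0, 0],
    [0, 0, 0]
  ]
}}

```text
clock: 23.9
position: [0.6202, 0.0024, 0.0455]
tool_rot: [-3.142, 0.0, 0.163]
force: [-0.0, 1.1, -1.9]
grip_width: 0.0327
finger_force: 61.0
```

```bash
python3 -c "
from plan import *
st()"
```

```text
t 23.9 fix xy mm [44.7 13.6] z 45.5 yaw [-1.80e+02  2.00e-02  9.32e+00] Ffix [0.2 1.1] -1.9 w 0.0327 61.0
```

Going on cleanly; lower to the boss (expected TCP z about 41 mm).

{"fn": "apply_moves", "kwargs": {
  "claw": [0.028, 0.028, 0.028, 0.028, 0.028, 0.028],
  "xyz": [
    [0, 0, 0.002],
    [0, 0, 0.001],
    [0, 0, 0.001],
    [0, 0, 0.001],
    [0, 0, 0],
    [0, 0, 0]
  ],
  "twist": [
    [0, 0, 0],
    [0, 0, 0],
    [0, 0, 0],
    [0, 0, 0],
    [0, 0, 0],
    [0, 0, 0]
  ]
}}

```text
clock: 24.5
position: [0.6203, 0.0024, 0.0413]
tool_rot: [-3.141, -0.0, 0.163]
force: [-2.8, 0.7, 8.5]
grip_width: 0.0326
finger_force: 62.1
```

```bash
python3 -c "
from plan import *
st()"
```

```text
t 24.5 fix xy mm [44.9 13.6] z 41.3 yaw [-1.7998e+02 -1.0000e-02  9.3200e+00] Ffix [-2.7  1.1] 8.5 w 0.0326 62.1
```

{"fn": "apply_moves", "kwargs": {
  "claw": [0.034, 0.038, 0.044, 0.052, 0.056, 0.056, 0.056, 0.056, 0.056, 0.056, 0.056, 0.056, 0.056],
  "xyz": [
    [0, 0, 0],
    [0, 0, 0],
    [0, 0, 0],
    [0, 0, 0],
    [0, 0, 0],
    [0, 0, -0.01],
    [0, 0, -0.03],
    [0, 0, -0.04],
    [0, 0, -0.04],
    [0, -0.04, -0.03],
    [0, -0.045, 0],
    [0, -0.045, 0],
    [0, -0.045, 0]
  ],
  "twist": [
    [0, 0, 0],
    [0, 0, 0],
    [0, 0, 0],
    [0, 0, 0],
    [0, 0, 0],
    [0, 0, 0],
    [0, 0, 0],
    [0, 0, 0],
    [0, 0, 0],
    [0, 0, 0],
    [0, 0, 0],
    [0, 0, 0],
    [0, 0, 0]
  ]
}}

```text
clock: 25.8
position: [0.5915, 0.1768, 0.1918]
tool_rot: [-3.141, -0.001, 0.162]
force: [1.5, 0.2, -0.3]
grip_width: 0.0558
finger_force: 0.0
```

```bash
python3 - <<'E'
from plan import *
st()
f=bot.grab_frame('scene');g=bot.grab_frame('top');save(f,'s5.png');save(g,'t5.png')
A=cv2.resize(f['img'][165:265,230:330,::-1],(500,500),interpolation=cv2.INTER_NEAREST)
B=cv2.resize(g['img'][154:216,240:312,::-1],(288,248),interpolation=cv2.INTER_NEAREST)
C=np.zeros((500,800,3),np.uint8); C[:,:500]=A; C[:248,505:793]=B
cv2.imwrite('pics/g5.png',C)
def pr(c,fr,L,z,u0,v0,k,mx):
  for p in L:
    x,y=bf(FIX,p[0]/1e3,(p[1]+1)/1e3); uv=proj(fr,[x,y,p[2]/1e3])[0]; print(c,p,np.round((uv+.5-[u0,v0])*k+[mx,0]))
L=[(5,70,34),(5,-40,34),(-27,-40,34),(-27,70,34),(-12,12.5+9,46),(-12,12.5-9,46),(27,-4.5,62),(63,-4.5,62),(27,29.5,62),(45,12.5,54)]
pr('S',f,L,0,230,165,5,0); pr('T',g,L,0,240,154,4,505)
E
```

```text
t 25.8 fix xy mm [ 44.7 190.4] z 191.8 yaw [-1.7997e+02 -5.0000e-02  9.3100e+00] Ffix [ 1.6 -0.1] -0.3 w 0.0558 0.0
S (5, 70, 34) [148. 182.]
S (5, -40, 34) [289. 275.]
S (-27, -40, 34) [246. 302.]
S (-27, 70, 34) [105. 206.]
S (-12, 21.5, 46) [185. 218.]
S (-12, 3.5, 46) [209. 233.]
S (27, -4.5, 62) [272. 185.]
S (63, -4.5, 62) [319. 157.]
S (27, 29.5, 62) [227. 157.]
S (45, 12.5, 54) [273. 169.]
T (5, 70, 34) [553. 131.]
T (5, -40, 34) [696. 107.]
T (-27, -40, 34) [703. 149.]
T (-27, 70, 34) [560. 172.]
T (-12, 21.5, 46) [620. 141.]
T (-12, 3.5, 46) [644. 137.]
T (27, -4.5, 62) [647.  82.]
T (63, -4.5, 62) [639.  35.]
T (27, 29.5, 62) [602.  90.]
T (45, 12.5, 54) [620.  64.]
```

View pics/g5.png

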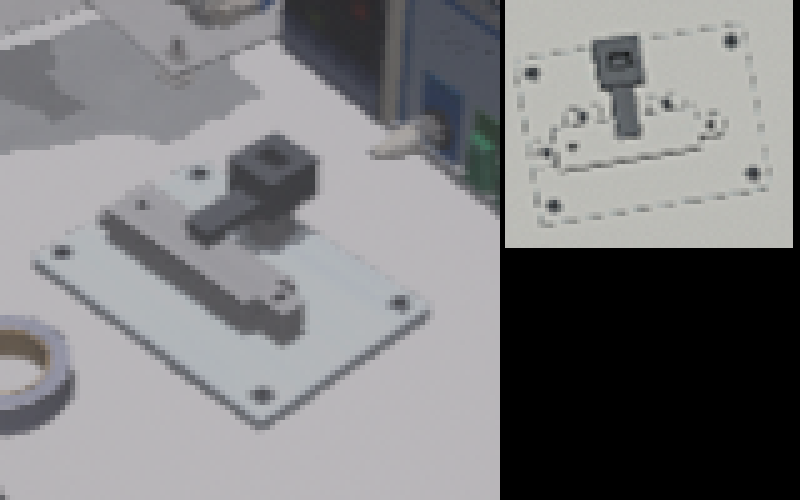

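The picture shows the bar along both back stops and the end stop (its heel corner at about 150,183, predicted 148,182). The hold-down sits flat on its boss (hub at 275,160) with the tongue (208,225) over the bar.

```bash
python3 -c "
from workcell import bot
print(bot.job_done())"
```

```text
the job is handed in; nothing more can be done
None
```

The job is handed in at about 26 s: the bar is home against all three stops by force contact and the last pictures, the hold-down is seated on the boss with its tongue over the bar, and the vials and brass weight were not touched as far as I can tell; no verdict came back.

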